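# Spread brass nuts over the inspection tray

### The job

Pick up the shaker and, holding it low over the inspection tray, shake the five brass nuts out evenly over the three bays, so that every bay gets at least one; do not touch the nuts with the gripper. Then put the empty shaker back on its rubber mat, standing as it was, let go of it, and only then switch the inspection lamp on by pressing the red half of the rocker fully down. Leave the nut driver, the time lock casing and the drill guide plate where they are.

Things in the scene. Friction and masses are not known exactly. Their poses are not given: they have to be found in the camera images.
- tray: Open steel inspection tray, fixed, 120 (its x) x 290 (its y) mm, 24 mm high. Origin: centre of the underside, z up; floor top 4 mm above it. Two blue dividers (3 mm thick, tops 22 mm above the origin) at its y = +47.5 and -47.5 mm make three bays side by side, each about 93 mm wide (y) and 112 mm long (x); bay centres at its y = -95, 0, +95 mm.
- mat: Black rubber mat fixed to the table, 240 (its x) x 100 (its y) x 4 mm. Origin: centre of the underside. The shaker's place.
- shaker: The shaker: aluminium channel 190 (its x) x 40 (y) x 27 mm (z) under a slotted cover, 0.25 to 0.4 kg empty, red grip block on top. Closed at +x, open (mouth) at -x, no lip; inside 32 mm wide, 20 mm high, floor and walls 4 mm. Origin: centre of the underside. It lies on the mat, mouth roughly towards the robot, five nuts in one row inside.
- shaker_mouth (a point): Middle of the lower edge of the shaker's mouth: 95 mm from its centre towards its -x, 4 mm above its underside (inner floor). Axes as the shaker's. Level, the nuts stay in; tipped mouth down they slide at about 25 to 37 degrees (friction varies), at about 14 to 24 degrees when shaken lengthways in short strokes.
- shaker_grip (a point): Grip point in the red block, 54 mm above the shaker's underside. The block is at the shaker's middle, 30 mm in its x, 40 mm in its y, from 27 to 72 mm above its underside. Gripped across the 30 mm (fingers closing along the shaker's x) it is held best against tipping. Axes as the shaker's.
- rocker (a joint): Rocker of the lamp switch, rad: 0 = off (black half down, red half up), 0.4 = on (red half fully down, at the stop). It stays where it is left; about 2 N on the red half moves it.
- rocker_press (a point): Point on the top face of the rocker's red half, 26 mm from the pivot, moves with the rocker. Off, it is about 63 mm above the table; fully on, 53 mm. The red half is 36 mm long and 42 mm wide; it lies on the switch box's +x side.
- switchbox: Rocker switch box, fixed: grey metal, foot 140 (its x) x 100 (its y) mm, body 120 x 80 mm, its top 45 mm above the origin, black frame 86 x 54 mm to 49 mm. Origin: centre of the underside. The rocker's pivot axis lies along its y, at its centre, 49 mm up.
- nutdriver: Bystander: hex nut driver lying along its x, 200 mm long, 30 mm thick, orange handle to -x, brass shank. Origin: under its middle.
- timelock: Bystander: green steel time lock casing with a dial on top, 95 (x) x 130 (y) x 55 mm, 1.5 kg. Origin: centre of the underside.
- drillguide: Bystander: silver aluminium drill guide plate, 70 (x) x 150 (y) x 12 mm, four holes. Origin: centre of the underside.
- nut1: Brass hex nut 1 (1 is at the closed end, 5 nearest the mouth), 24 mm across flats, 28 mm across corners, 14 mm thick, 40 g. Origin: its centre, z along its axis.
- nut2: Brass hex nut 2 (1 is at the closed end, 5 nearest the mouth), 24 mm across flats, 28 mm across corners, 14 mm thick, 40 g. Origin: its centre, z along its axis.
- nut3: Brass hex nut 3 (1 is at the closed end, 5 nearest the mouth), 24 mm across flats, 28 mm across corners, 14 mm thick, 40 g. Origin: its centre, z along its axis.
- nut4: Brass hex nut 4 (1 is at the closed end, 5 nearest the mouth), 24 mm across flats, 28 mm across corners, 14 mm thick, 40 g. Origin: its centre, z along its axis.
- nut5: Brass hex nut 5 (1 is at the closed end, 5 nearest the mouth), 24 mm across flats, 28 mm across corners, 14 mm thick, 40 g. Origin: its centre, z along its axis.

How it is judged:
On the way, in this order (a step that is already met when the one before it is completed fails the run):
1. all five nuts lie at rest in the tray, at least one in each bay, the shaker still off its mat (x of nut1 in the frame of tray between -0.052 and 0.052 m and y of nut1 in the frame of tray between -0.136 and 0.136 m and z of nut1 in the frame of tray between 0 and 0.036 m and x of nut2 in the frame of tray between -0.052 and 0.052 m and y of nut2 in the frame of tray between -0.136 and 0.136 m and z of nut2 in the frame of tray between 0 and 0.036 m and x of nut3 in the frame of tray between -0.052 and 0.052 m and y of nut3 in the frame of tray between -0.136 and 0.136 m and z of nut3 in the frame of tray between 0 and 0.036 m and x of nut4 in the frame of tray between -0.052 and 0.052 m and y of nut4 in the frame of tray between -0.136 and 0.136 m and z of nut4 in the frame of tray between 0 and 0.036 m and x of nut5 in the frame of tray between -0.052 and 0.052 m and y of nut5 in the frame of tray between -0.136 and 0.136 m and z of nut5 in the frame of tray between 0 and 0.036 m and (y of nut1 in the frame of tray above 0.0535 m or y of nut2 in the frame of tray above 0.0535 m or y of nut3 in the frame of tray above 0.0535 m or y of nut4 in the frame of tray above 0.0535 m or y of nut5 in the frame of tray above 0.0535 m) and (y of nut1 in the frame of tray between -0.0415 and 0.0415 m or y of nut2 in the frame of tray between -0.0415 and 0.0415 m or y of nut3 in the frame of tray between -0.0415 and 0.0415 m or y of nut4 in the frame of tray between -0.0415 and 0.0415 m or y of nut5 in the frame of tray between -0.0415 and 0.0415 m) and (y of nut1 in the frame of tray below -0.0535 m or y of nut2 in the frame of tray below -0.0535 m or y of nut3 in the frame of tray below -0.0535 m or y of nut4 in the frame of tray below -0.0535 m or y of nut5 in the frame of tray below -0.0535 m) and (y of nut1 in the frame of tray above 0.0535 m or y of nut1 in the frame of tray between -0.0415 and 0.0415 m or y of nut1 in the frame of tray below -0.0535 m) and (y of nut2 in the frame of tray above 0.0535 m or y of nut2 in the frame of tray between -0.0415 and 0.0415 m or y of nut2 in the frame of tray below -0.0535 m) and (y of nut3 in the frame of tray above 0.0535 m or y of nut3 in the frame of tray between -0.0415 and 0.0415 m or y of nut3 in the frame of tray below -0.0535 m) and (y of nut4 in the frame of tray above 0.0535 m or y of nut4 in the frame of tray between -0.0415 and 0.0415 m or y of nut4 in the frame of tray below -0.0535 m) and (y of nut5 in the frame of tray above 0.0535 m or y of nut5 in the frame of tray between -0.0415 and 0.0415 m or y of nut5 in the frame of tray below -0.0535 m) and linear speed of each of nut1, nut2, nut3, nut4, nut5 below 0.03 m/s and z of shaker in the frame of mat above 0.03 m), for 0.2 s.
2. the empty shaker lies released on its mat (horizontal distance between shaker and mat below 0.045 m and z of shaker in the frame of mat below 0.008 m and angle between shaker's own z axis and vertical below 0.08 rad and linear speed of shaker below 0.02 m/s and contact force between the fingers and shaker below 0.1 N), for 0.2 s.
3. the rocker is switched on (value of joint rocker above 0.3 rad), for 0.2 s.
At the end, for the whole second after the job is handed in: All five nuts lie still inside the tray bays (none perched on a wall or divider), at least one in each bay; the shaker lies released and still on its mat, block up (tilt under 0.08 rad), its centre within 45 mm of the mat's centre; the rocker is on (over 0.3 rad) (all of step 2 and x of nut1 in the frame of tray between -0.052 and 0.052 m and y of nut1 in the frame of tray between -0.136 and 0.136 m and z of nut1 in the frame of tray between 0 and 0.036 m and x of nut2 in the frame of tray between -0.052 and 0.052 m and y of nut2 in the frame of tray between -0.136 and 0.136 m and z of nut2 in the frame of tray between 0 and 0.036 m and x of nut3 in the frame of tray between -0.052 and 0.052 m and y of nut3 in the frame of tray between -0.136 and 0.136 m and z of nut3 in the frame of tray between 0 and 0.036 m and x of nut4 in the frame of tray between -0.052 and 0.052 m and y of nut4 in the frame of tray between -0.136 and 0.136 m and z of nut4 in the frame of tray between 0 and 0.036 m and x of nut5 in the frame of tray between -0.052 and 0.052 m and y of nut5 in the frame of tray between -0.136 and 0.136 m and z of nut5 in the frame of tray between 0 and 0.036 m and (y of nut1 in the frame of tray above 0.0535 m or y of nut2 in the frame of tray above 0.0535 m or y of nut3 in the frame of tray above 0.0535 m or y of nut4 in the frame of tray above 0.0535 m or y of nut5 in the frame of tray above 0.0535 m) and (y of nut1 in the frame of tray between -0.0415 and 0.0415 m or y of nut2 in the frame of tray between -0.0415 and 0.0415 m or y of nut3 in the frame of tray between -0.0415 and 0.0415 m or y of nut4 in the frame of tray between -0.0415 and 0.0415 m or y of nut5 in the frame of tray between -0.0415 and 0.0415 m) and (y of nut1 in the frame of tray below -0.0535 m or y of nut2 in the frame of tray below -0.0535 m or y of nut3 in the frame of tray below -0.0535 m or y of nut4 in the frame of tray below -0.0535 m or y of nut5 in the frame of tray below -0.0535 m) and (y of nut1 in the frame of tray above 0.0535 m or y of nut1 in the frame of tray between -0.0415 and 0.0415 m or y of nut1 in the frame of tray below -0.0535 m) and (y of nut2 in the frame of tray above 0.0535 m or y of nut2 in the frame of tray between -0.0415 and 0.0415 m or y of nut2 in the frame of tray below -0.0535 m) and (y of nut3 in the frame of tray above 0.0535 m or y of nut3 in the frame of tray between -0.0415 and 0.0415 m or y of nut3 in the frame of tray below -0.0535 m) and (y of nut4 in the frame of tray above 0.0535 m or y of nut4 in the frame of tray between -0.0415 and 0.0415 m or y of nut4 in the frame of tray below -0.0535 m) and (y of nut5 in the frame of tray above 0.0535 m or y of nut5 in the frame of tray between -0.0415 and 0.0415 m or y of nut5 in the frame of tray below -0.0535 m) and linear speed of each of nut1, nut2, nut3, nut4, nut5 below 0.03 m/s and value of joint rocker above 0.3 rad); the robot touches nothing.
It fails at once if the gripper's fingers touch a nut (contact force between the fingers and nut1 above 0.3 N or contact force between the fingers and nut2 above 0.3 N or contact force between the fingers and nut3 above 0.3 N or contact force between the fingers and nut4 above 0.3 N or contact force between the fingers and nut5 above 0.3 N).
It fails at once if a nut is flung or dropped from high up (faster than 1.8 m/s, a fall of some 16 cm) (linear speed of any of nut1, nut2, nut3, nut4, nut5 above 1.8 m/s).
It fails at once if a bystander is moved more than 15 mm (distance of any of nutdriver, timelock, drillguide from where it was at the start of the episode above 0.015 m).
It also fails if it takes over 72 s, if anything falls off the work surface, if the arm or the gripper's body presses on something with over 40 N, if the wrist force passes 120 N, or if a joint passes its speed limit or range.

### The arm

A 7-joint arm with a two-finger parallel gripper is mounted at the origin on the work surface. World frame = base frame: x ahead of the robot, y to its left, z up, the work surface at z = 0. Lengths are in m, angles in rad, forces in N, time in s.
With the tool pointing down it reaches from about 0.425 to 0.95 m from the base axis. Payload 16.7 kg.
Tool frame: the origin (TCP) lies on the centre line of the jaws, within the pads' length; the fingertips stand 8 mm ahead of it and the grasp point (between the pads) lies 11 mm behind it; z points along the fingers, y is the line along which they close (so a half turn about z gives the same grasp; the last joint's range is limited). The gripper opens to 94 mm and grips with 3 to 60 N. Pads are 16 mm wide; open, the fingers measure 119 mm over their backs; the gripper's body (75 mm by 177 mm) begins 78 mm behind the grasp point.
Start: joints at [-1.381, 0.426, 0.074, 1.606, -0.034, 1.111, -0.067], TCP at [0.225, 0.636, 0.213] pointing down, gripper open.
Joint ranges: [-2.85, 2.85], [-0.5, 2.14], [-1.23, 1.37], [0.21, 2.46], [-1.02, 4.16], [0.16, 2.05], [-2.73, 2.73]. Speed limits (rad/s): [1.89, 1.89, 2.39, 2.39, 3.01, 3.01, 3.01].

### API

Orientations are given as a rotation vector (axis times angle).
In Python, from bench import move_ptp, line_to, move_j, set_gripper, wait, ik, observe, capture, camera_model, MotionError, close_job gives the robot as it stands. Calls block until the motion is done:
- move_ptp(position, orientation): joint-space move of the TCP to a pose.
- line_to(position, rate=0.15, rot=None, f_stop=None): straight line of the TCP; rot=None keeps the orientation; rate is the mean speed in m/s. With f_stop (N) it stops when the force on the tool has changed by that much, and returns True; else False.
- move_j(angles): joint-space move.
- set_gripper(opening, f_grip=None): finger opening in m; f_grip is the grip in N (None keeps the last); returns when the fingers have stopped.
- wait(seconds).
- ik(position, orientation): joint angles nearest the present ones, or None.
- observe(): the state.
- capture(name): name is "side" or "top" or "wrist"; returns (picture, depth): 420x560x3 uint8, red, green, blue; 420x560 float32, m along the optical axis (not along the pixel's ray), 0 where there is no reading.
- camera_model(name): a dict with "fx", "fy", "cx", "cy" (pixels), "cam_to_world" (4x4, takes a point from camera to world coordinates); the wrist camera has in their place "hand_eye" (4x4, takes a point from camera to tool coordinates, whose origin is the TCP and whose axes are the flange's). Camera axes: x right, y down, z forward; pixel columns grow to the right and rows downward; lengths in m; the calibration is good to about 2 mm. A picture is of the moment at which its call begins: read the wrist's pose just before it. camera_model takes no time and is no camera call.
A pose or a line that the arm cannot do raises MotionError and nothing moves.
- close_job(): hands the job in; it is judged then, once.
The state is a dict: "clock": time; "joint_positions": joint angles; "joint_vel": joint speeds; "joint_torque": joint torques, N m; "eef_pos": TCP position; "orientation": TCP orientation; "ft_force": force on the tool from outside, world axes, zero at the start; "wrist_torque": the same for the moment, N m; "grip_width": finger opening in m; "finger_force": force on a finger pad.
Only numpy, scipy, OpenCV 4.12 (cv2) and the standard library are available. Lean on these libraries where they do the work, as an engineer would, in place of code of your own. Each camera call takes 0.05 s, during which the arm holds its last target. There are 200 camera calls.

## Working session

There is one attempt and no reset: what is moved stays moved. The work goes in short steps, each a Python script; the robot and the scene stay as the last script left them, time stands still between calls to the robot, and variables do not carry over. Pictures are saved under pics/ and viewed, at most 13 in all, crops included, and the job is handed in when it is done.

```bash
ls; mkdir -p pics; python3 - <<'E'
from bench import *
import cv2,numpy as np
for n in("top","side"):
    p,d=capture(n); cv2.imwrite(f"pics/{n}0.png",p[:,:,::-1]); np.save(f"{n}0.npy",d)
    m=camera_model(n);print(n,m)
print(camera_model("wrist"))
print(observe())
E
```

```text
pics
top {'fx': 521.6171470039292, 'fy': 521.6171470039292, 'cx': 280.9537925131956, 'cy': 201.835393813043, 'cam_to_world': array([[-2.35026320e-02, -9.84879427e-01,  1.71639568e-01,
         4.00114954e-01],
       [-9.99712571e-01,  2.39662157e-02,  6.28970163e-04,
         2.11499779e-03],
       [-4.73301070e-03, -1.71575452e-01, -9.85159613e-01,
         1.26647678e+00],
       [ 0.00000000e+00,  0.00000000e+00,  0.00000000e+00,
         1.00000000e+00]])}
side {'fx': 406.25265064142536, 'fy': 406.25265064142536, 'cx': 277.7415943508763, 'cy': 207.71935217314612, 'cam_to_world': array([[-0.98501853, -0.11800047,  0.12575525,  0.48136049],
       [-0.17223719,  0.70927883, -0.68356264,  0.6300316 ],
       [-0.00853483, -0.6949816 , -0.71897687,  0.69132207],
       [ 0.        ,  0.        ,  0.        ,  1.        ]])}
{'fx': 327.2938685622895, 'fy': 327.2938685622895, 'cx': 273.5785463379848, 'cy': 204.49300912817162, 'hand_eye': array([[-6.48795104e-04, -9.72408800e-01, -2.33282455e-01,
         6.74441760e-02],
       [ 9.99998879e-01, -9.45679290e-04,  1.16079234e-03,
    
[... 210 characters left out ...]
joint_positions': array([-1.38052019,  0.42664269,  0.07385977,  1.6065481 , -0.03409461,
        1.11078959, -0.06710568]), 'joint_vel': array([-0.00080583, -0.00071713,  0.00050975, -0.00212319,  0.00075989,
       -0.00012981,  0.00149592]), 'joint_torque': array([ 7.54440960e-03, -9.37460446e+01,  3.67629670e+00, -4.55039370e+01,
       -4.87197493e-02,  1.68882409e-02, -1.57018786e-05]), 'eef_pos': array([0.22486396, 0.63603411, 0.21286144]), 'orientation': array([-5.31201165e-01, -3.09624878e+00,  1.76442267e-03]), 'ft_force': array([0.30043793, 0.21695401, 0.45147988]), 'wrist_torque': array([0.02442011, 0.04298693, 0.01838396]), 'finger_force': 0.0, 'grip_width': 0.09386764763578832}
```

View pics/top0.png

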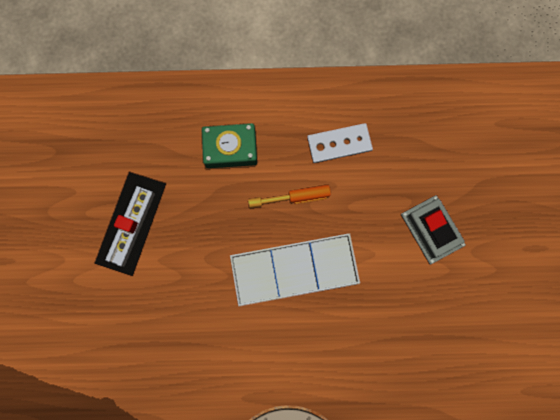

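View pics/side0.png

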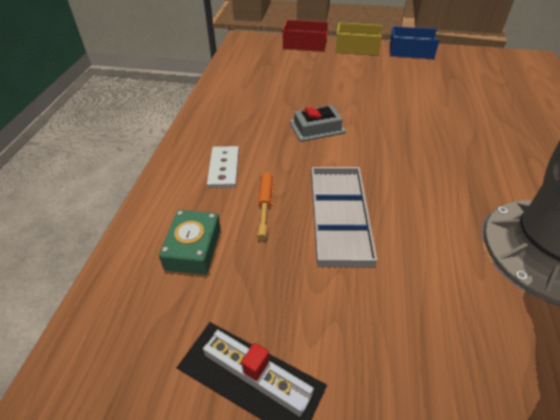

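The top view shows the shaker on its mat (red block at about (125,222), mouth end at (115,265)), the tray (corners 231,255 / 350,235 / 359,284 / 239,305), the nut driver (290,197) and the rocker's red half (436,220). I'll measure these next.

```bash
cat > h.py <<'E'
from bench import *
import cv2, numpy as np
from scipy.spatial.transform import Rotation as R
def plane(px,z,m,T=None):
    T=m["cam_to_world"] if T is None else T
    px=np.atleast_2d(px).astype(float)
    r=np.c_[(px[:,0]-m["cx"])/m["fx"],(px[:,1]-m["cy"])/m["fy"],np.ones(len(px))]@T[:3,:3].T
    return (T[:3,3]+r*((z-T[2,3])/r[:,2])[:,None])
def mask(p,lo,hi,roi=None):
    h=cv2.cvtColor(p,cv2.COLOR_RGB2HSV); k=cv2.inRange(h,np.array(lo),np.array(hi))
    if roi: q=np.zeros_like(k); x0,x1,y0,y1=roi; q[y0:y1,x0:x1]=k[y0:y1,x0:x1]; k=q
    return k
def big(k):
    return max(cv2.findContours(k,cv2.RETR_EXTERNAL,cv2.CHAIN_APPROX_NONE)[0],key=cv2.contourArea)
def rect(c,z,m,T=None):
    w=plane(c.reshape(-1,2),z,m,T)[:,:2].astype(np.float32)
    (cx,cy),_,_=r=cv2.minAreaRect((w*1000).astype(np.float32))
    b=cv2.boxPoints(r)/1000; e=[b[1]-b[0],b[2]-b[1]]; e.sort(key=np.linalg.norm)
    l=e[1]; return np.array([cx,cy])/1000,[round(float(np.linalg.norm(v)),4) for v in e],np.degrees(np.arctan2(l[1],l[0]))
E
cat > a.py <<'E'
from h import *
m=camera_model("top"); p=cv2.imread("pics/top0.png")[:,:,::-1].copy()
print("mat",rect(big(mask(p,(0,0,0),(180,255,45),(80,180,160,290))),.004,m))
print("block",rect(big(mask(p,(0,180,90),(4,255,255),(100,145,200,245))),.076,m))
k=mask(p,(0,0,90),(180,70,255),(95,170,175,275));k=cv2.morphologyEx(k,3,np.ones((15,15)))
print("shaker",rect(big(k),.031,m))
k=mask(p,(0,0,90),(180,70,255),(220,370,225,315));k=cv2.morphologyEx(k,3,np.ones((9,9)))
print("tray",rect(big(k),.024,m))
print("red",rect(big(mask(p,(0,180,90),(4,255,255),(415,455,200,240))),.060,m))
k=mask(p,(0,0,60),(180,70,255),(390,480,185,275));k=cv2.morphologyEx(k,3,np.ones((15,15)))
print("box",rect(big(k),.02,m))
m=camera_model("side"); p=cv2.imread("pics/side0.png")[:,:,::-1].copy()
print("block side",rect(big(mask(p,(0,180,150),(8,255,255),(230,280,335,385))),.06,m))
E
python3 a.py
```

```text
mat (array([0.57762366, 0.37161328]), [0.0975, 0.2372], np.float32(-19.151628))
block (array([0.56657007, 0.36739923]), [0.0294, 0.039], np.float32(64.810265))
shaker (array([0.56761414, 0.36770129]), [0.0429, 0.1916], np.float32(-21.799393))
tray (array([ 0.45463797, -0.02488731]), [0.1208, 0.2907], np.float32(-80.92801))
red (array([ 0.55795953, -0.35588885]), [0.035, 0.0447], np.float32(-65.097374))
box (array([ 0.54247302, -0.36063644]), [0.1011, 0.1376], np.float32(26.635994))
block side (array([0.57141058, 0.3607345 ]), [0.0281, 0.0388], np.float32(68.19231))
```

```bash
cat >> h.py <<'E'
TC=np.array([.4546,-.0249]); TY=np.radians(9.07)
SH=np.array([.5675,.3676]); SY=np.radians(-22.0)
def shaker_R(yaw,tilt=0): # tilt: mouth (-x) down
    return R.from_euler('z',yaw)*R.from_euler('y',-tilt)
def tool(yaw,tilt=0,s=1): # tool y = -s*shaker x... z = -shaker z
    M=shaker_R(yaw,tilt).as_matrix(); y=s*M[:,0]; z=-M[:,2]
    return R.from_matrix(np.c_[np.cross(y,z),y,z])
def from_mouth(mouth,yaw,tilt,s=1): # TCP pose for mouth lower edge (inner floor) at point
    g=np.array(mouth)+shaker_R(yaw,tilt).apply([.095,0,.043-.004])
    return g,tool(yaw,tilt,s).as_rotvec()
def bay(k,x=.01,z=.035):
    c,s=np.cos(TY),np.sin(TY); y=k*.095
    return np.array([TC[0]+c*x-s*y,TC[1]+s*x+c*y,z])
E
cat > b.py <<'E'
from h import *
print(R.from_rotvec(observe()["orientation"]).as_matrix().round(2))
for s in(1,-1):
    q=ik([*SH,.047],tool(SY,0,s).as_rotvec());print(s,"pick",None if q is None else q.round(2))
    for yaw in(0,TY,-.35,.35):
      for k in(1,0,-1):
        print(s,round(yaw,2),k,[ (lambda q:None if q is None else q.round(2).tolist())(ik(*from_mouth(bay(k),yaw,np.radians(t),s))) for t in(0,15,30,38)])
E
python3 b.py
```

```text
[[-0.94  0.33 -0.  ]
 [ 0.33  0.94 -0.  ]
 [-0.   -0.   -1.  ]]
1 pick [-0.98  0.64  0.44  1.74 -0.35  0.83 -0.77]
1 0 1 [[-0.71, 0.45, 0.59, 2.04, -0.36, 0.75, 0.1], [-0.85, 0.27, 0.64, 2.25, -0.23, 0.42, -0.06], [-0.65, 0.1, 0.27, 2.46, 1.04, 0.19, -1.38], None]
1 0 0 [[-0.59, 0.49, 0.66, 2.01, -0.42, 0.78, 0.32], [-0.77, 0.33, 0.81, 2.24, -0.53, 0.46, 0.43], [0.51, 0.17, -0.67, 2.39, 1.08, 0.19, -1.14], None]
1 0 -1 [[-0.55, 0.61, 0.87, 1.96, -0.62, 0.86, 0.65], [-0.59, 0.4, 0.86, 2.18, -0.73, 0.54, 0.8], [1.07, 0.31, -1.02, 2.32, 1.0, 0.23, -0.79], None]
1 0.16 1 [[-0.72, 0.45, 0.56, 2.03, -0.35, 0.75, 0.21], [-0.83, 0.26, 0.61, 2.25, -0.31, 0.43, 0.16], [0.12, 0.13, -0.48, 2.42, 1.08, 0.18, -1.21], None]
1 0.16 0 [[-0.59, 0.48, 0.62, 2.02, -0.4, 0.77, 0.43], [-0.8, 0.34, 0.85, 2.24, -0.65, 0.49, 0.69], [0.88, 0.25, -1.01, 2.37, 0.99, 0.19, -0.84], None]
1 0.16 -1 [[-0.55, 0.59, 0.83, 1.97, -0.58, 0.84, 0.76], [-0.6, 0.41, 0.88, 2.18, -0.79, 0.58, 1.01], [0.29, 0.18, -0.11, 2.34, -0.9, 0.19, 1.2], None]
1 -0.35 1 [[-0.7, 0.45, 0.64, 2.06, -0.39, 0.75, -0.17], [-0.91, 0.28, 0.7, 2
[... 2030 characters left out ...]
25, 0.33, 2.22, 0.06, 0.45, 2.66], [-0.63, 0.13, 0.43, 2.43, 1.01, 0.25, 1.63], None]
-1 -0.35 -1 [[0.91, 0.67, -1.03, 1.88, 0.69, 1.0, 2.37], [0.96, 0.47, -1.02, 2.1, 0.82, 0.68, 2.2], [0.48, 0.2, -0.48, 2.34, 1.14, 0.27, 1.76], None]
-1 0.35 1 [[-1.15, 0.77, 1.21, 2.05, -0.9, 0.99, -2.25], [-1.15, 0.39, 1.04, 2.26, -0.8, 0.54, -2.31], [0.79, 0.27, -1.15, 2.39, 1.11, 0.23, 2.17], None]
-1 0.35 0 [[-0.97, 0.78, 1.21, 2.04, -0.9, 0.99, -2.08], [-0.92, 0.42, 1.03, 2.24, -0.88, 0.6, -2.04], [0.1, 0.14, -0.11, 2.4, -0.97, 0.19, -1.87], None]
-1 0.35 -1 [[-0.78, 0.82, 1.2, 1.99, -0.92, 1.02, -1.91], [-0.69, 0.48, 1.02, 2.18, -0.95, 0.69, -1.81], [0.34, 0.2, -0.11, 2.31, -0.98, 0.31, -1.66], None]
```

```bash
cat > b.py <<'E'
from h import *
for s in(1,-1):
    for yd in range(-100,181,20):
      print(s,yd,[(k,[ (lambda q:'-' if q is None else ' '.join(f'{v:.1f}' for v in q))(ik(*from_mouth(bay(k,.02),np.radians(yd),np.radians(t),s))) for t in(0,20,38)][1:]) for k in(1,-1)])
E
python3 b.py
```

```text
1 -100 [(1, ['-1.1 0.4 0.8 2.2 0.0 0.8 -2.0', '-1.2 0.6 0.8 2.1 0.2 1.1 -2.3']), (-1, ['-0.8 0.5 1.1 2.1 -0.2 0.7 -1.4', '-0.9 0.5 0.8 2.1 0.3 0.8 -2.1'])]
1 -80 [(1, ['-1.0 0.3 0.8 2.2 0.2 0.7 -1.8', '-1.2 0.5 0.7 2.2 0.4 0.9 -2.2']), (-1, ['-0.6 0.4 0.7 2.2 0.2 0.6 -1.4', '-0.4 0.3 0.2 2.2 0.8 0.8 -2.3'])]
1 -60 [(1, ['-1.0 0.3 0.8 2.2 0.2 0.6 -1.5', '-1.2 0.3 0.7 2.3 0.7 0.8 -2.2']), (-1, ['-0.7 0.4 0.8 2.2 0.0 0.5 -1.0', '-0.8 0.3 0.6 2.4 1.0 0.5 -2.1'])]
1 -40 [(1, ['-1.0 0.3 0.7 2.3 0.3 0.5 -1.2', '-0.9 0.2 0.3 2.4 1.1 0.7 -2.3']), (-1, ['-0.5 0.3 0.6 2.2 0.0 0.4 -0.6', '-0.8 0.2 0.7 2.5 1.4 0.3 -2.2'])]
1 -20 [(1, ['-0.9 0.2 0.7 2.3 0.2 0.4 -0.8', '-']), (-1, ['-0.7 0.4 0.9 2.2 -0.6 0.4 0.3', '0.6 0.2 -0.7 2.4 1.8 0.3 -2.1'])]
1 0 [(1, ['-0.9 0.2 0.6 2.3 -0.1 0.3 -0.2', '-']), (-1, ['-0.7 0.4 0.9 2.2 -0.9 0.5 1.0', '0.1 0.2 0.1 2.5 3.8 0.2 2.6'])]
1 20 [(1, ['-0.9 0.2 0.7 2.3 -0.5 0.3 0.6', '-']), (-1, ['-0.5 0.3 0.7 2.2 -0.9 0.5 1.3', '-'])]
1 40 [(1, ['-0.9 0.3 0.7 2.3 -0.8 0.5 1.2', '-']), (-1, ['-0.3 0.3 0.6 2.2 -0.8 0.6 1.6', '1.0 0.3 -0.7 2.3 -1.0 0.5 1.9'])]
1 60 [(1, [
[... 2546 characters left out ...]
, ['-0.6 0.6 1.0 2.1 -0.9 1.1 -0.5', '-0.3 0.7 0.9 2.0 -0.9 1.5 -0.3'])]
-1 120 [(1, ['-0.7 0.3 0.6 2.2 -0.7 1.0 -0.7', '-0.5 0.5 0.6 2.1 -0.8 1.3 -0.4']), (-1, ['-0.6 0.6 1.0 2.1 -0.7 1.2 -0.2', '-0.3 0.7 0.9 1.9 -0.8 1.5 -0.1'])]
-1 140 [(1, ['-0.7 0.4 0.6 2.1 -0.6 1.0 -0.4', '-0.5 0.6 0.6 2.0 -0.7 1.4 -0.2']), (-1, ['-0.6 0.6 1.0 2.1 -0.6 1.2 0.0', '-0.3 0.7 0.8 1.8 -0.6 1.6 0.1'])]
-1 160 [(1, ['-0.7 0.4 0.6 2.1 -0.4 1.1 -0.2', '-0.6 0.6 0.6 1.9 -0.5 1.4 -0.1']), (-1, ['-0.6 0.6 0.9 2.0 -0.5 1.2 0.3', '-0.4 0.7 0.8 1.8 -0.4 1.5 0.3'])]
-1 180 [(1, ['-0.7 0.4 0.6 2.1 -0.3 1.1 0.0', '-0.6 0.6 0.5 1.9 -0.3 1.5 0.1']), (-1, ['-0.6 0.5 0.9 2.0 -0.3 1.1 0.5', '-0.4 0.7 0.7 1.8 -0.3 1.5 0.4'])]
```

```bash
cat >> h.py <<'E'
def wrist(name=None):
    o=observe(); p,d=capture("wrist"); m=camera_model("wrist")
    T=np.eye(4); T[:3,:3]=R.from_rotvec(o["orientation"]).as_matrix(); T[:3,3]=o["eef_pos"]
    if name: cv2.imwrite(f"pics/{name}.png",p[:,:,::-1])
    return p,d,m,T@m["hand_eye"]
E
python3 - <<'E'
from h import *
move_ptp([*SH,.17],tool(SY,0,-1).as_rotvec())
p,d,m,T=wrist("w1")
print(observe()["clock"],observe()["joint_positions"].round(2))
print("block",rect(big(mask(p,(0,180,90),(4,255,255))),.076,m,T))
E
```

```text
2.0583 [-0.61  0.47 -0.08  1.64  0.04  1.04  2.05]
block (array([0.56702051, 0.36308331]), [0.0286, 0.0435], np.float32(67.974976))
```

View pics/w1.png

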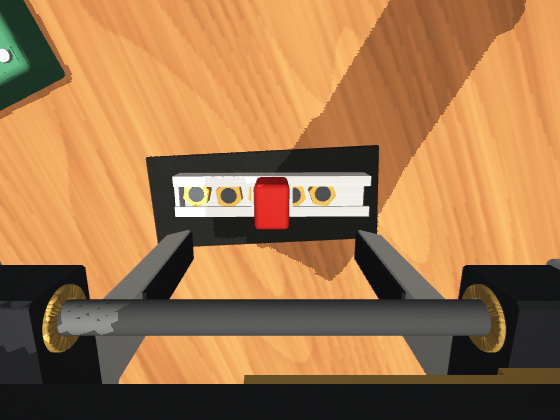

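The wrist view shows the block at (271,205), centred between the jaws. The shaker runs level across the picture, with its mouth at the right (370,195) and its closed end at the left (175,195). Nuts are visible at x ≈ 196, 228, 298 and 322. Measured yaw is -22.0°, as expected, so I'll grip and lift.

```bash
python3 - <<'E'
from h import *
q=tool(SY,0,-1).as_rotvec()
line_to([*SH,.047],rate=.12)
set_gripper(.0,f_grip=55); o=observe(); print(o["clock"],o["grip_width"],o["finger_force"],o["eef_pos"])
line_to([*SH,.15],rate=.12)
Y=np.radians(-80.93)
move_ptp(*from_mouth(bay(1,0,.09)+[0,-.015,0],Y,0,-1))
line_to(from_mouth(bay(1,0,.065)+[0,-.015,0],Y,0,-1)[0],rate=.12)
p,d,m,T=wrist("w2"); print(observe()["clock"],observe()["joint_positions"].round(2),observe()["grip_width"],observe()["ft_force"].round(1))
E
```

```text
4.2333 0.029737274847547103 54.999162554740906 [0.56757366 0.3675408  0.04697797]
7.2083 [-0.28  0.22  0.26  2.2  -0.08  0.74  1.76] 0.02969364374957086 [ 0.8 -0.1 -4.5]
```

View pics/w2.png

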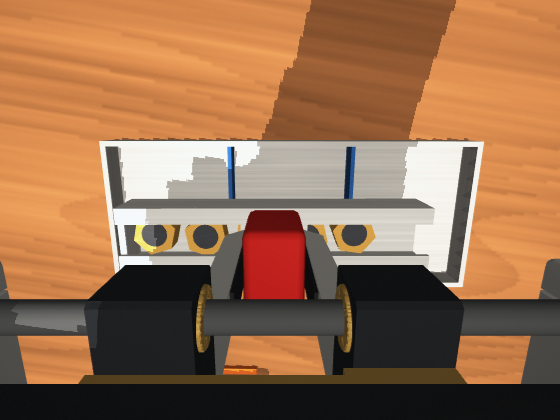

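The view down onto the shaker is clear. Its mouth is at (432,235), over the +y bay, whose divider is at x = 350. Nuts show in the slot at x ≈ 155, 205, 315 and 355. I'll tilt slightly and try a few strokes.

```bash
cat >> h.py <<'E'
Y=np.radians(-80.93)
def pose(k,deg,along=0,z=.036,dy=-.015):
    th=np.radians(deg); mo=bay(k,0,z)+[0,dy,0]+shaker_R(Y,th).apply([along,0,0])
    return from_mouth(mo,Y,th,-1)
def tilt(k,deg,rate=.1,**a):
    g,r=pose(k,deg,**a); line_to(g,rate=rate,rot=r)
def shake(k,deg,n,amp=.012,rate=.2):
    for i in range(n):
        line_to(pose(k,deg,amp)[0],rate=rate); line_to(pose(k,deg,0)[0],rate=rate)
def brass(name=None):
    p,*_=wrist(name); b=mask(p,(12,110,60),(32,255,255)); s=b[222:252,115:500].sum(0)/255
    xs=np.where(s>7)[0]+115; g=np.split(xs,np.where(np.diff(xs)>4)[0]+1)
    return [(int(v[0]),int(v[-1])) for v in g if len(v)>3]
E
python3 - <<'E'
from h import *
print(brass(),observe()["clock"])
tilt(1,14); print(brass(),observe()["clock"])
shake(1,14,2); print(brass(),observe()["clock"])
shake(1,14,2,rate=.3); print(brass("w3"),observe()["clock"])
E
```

```text
[(135, 146), (162, 178), (186, 198), (213, 226), (319, 325), (333, 345), (360, 373), (469, 499)] 7.2583
[(115, 118), (135, 146), (162, 178), (186, 197), (213, 226), (319, 325), (333, 345), (360, 373)] 7.8667
[(115, 118), (160, 171), (187, 201), (211, 219), (313, 319), (339, 350), (356, 370), (384, 397)] 8.9167
[(115, 118), (184, 195), (210, 224), (318, 324), (334, 348), (364, 374), (379, 396), (409, 423)] 9.9667
```

View pics/w3.png

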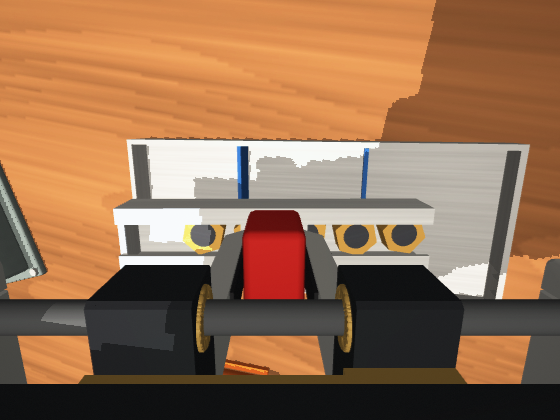

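The row has moved about 25 px (15 mm) per two strokes, and the nuts are at x ≈ 405, 357, (309), (255) and 205. The mouth edge is at 432. Next: shake until two nuts are out, checking after each stroke.

```bash
python3 - <<'E'
from h import *
shake(1,14,2); b=brass(); print(b)
for i in range(8):
    inside=[x for x in b if x[0]>318 and x[1]<440]
    # last nut: rightmost brass edge inside; stop when nut4 gone
    left=[x for x in b if 150<x[0]<235]
    print(i,b,round(observe()["clock"],2))
    if not left or min(l[0] for l in left)>=250: break
    if len(b) and max([x[1] for x in left])>=0 and i>=5: break
    shake(1,14,1); b=brass()
brass("w4")
E
```

```text
[(115, 118), (209, 218), (313, 317), (339, 349), (357, 373), (389, 399), (430, 442)]
0 [(115, 118), (209, 218), (313, 317), (339, 349), (357, 373), (389, 399), (430, 442)] 11.02
1 [(115, 118), (221, 226), (321, 335), (352, 361), (369, 386), (401, 412), (422, 442)] 11.57
2 [(115, 118), (315, 320), (333, 347), (364, 374), (381, 398), (414, 442)] 12.12
```

View pics/w4.png

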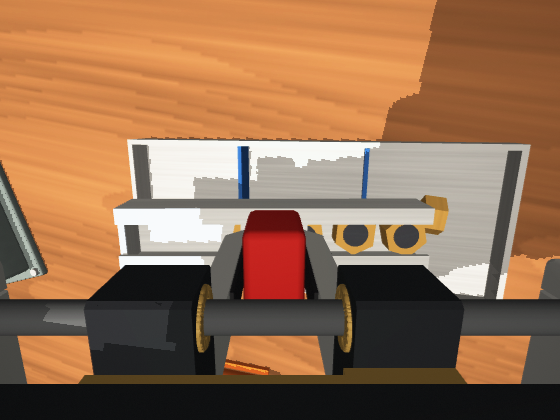

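Nut 5 is out and lies in the +y bay at (437,215). Nuts 4 and 3 are at x ≈ 405 and 355, and nuts 2 and 1 are hidden by the jaws. Three more strokes should drop nut 4.

```bash
python3 - <<'E'
from h import *
shake(1,14,2); b=brass(); print(b)
for i in range(5):
    # nut edges inside the channel: nut 4's trailing edge near the mouth
    if not any(405<=x[0]<=432 and x[1]-x[0]<18 for x in b) and any(395<=x[1]<=412 for x in b) and not any(413<=x[0]<=425 for x in b): break
    shake(1,14,1); b=brass(); print(i,b,round(observe()["clock"],2))
    if i>=1: break
brass("w5")
E
```

```text
[(115, 118), (313, 316), (336, 347), (356, 372), (389, 399), (422, 443)]
0 [(115, 118), (320, 333), (348, 359), (368, 385), (402, 412), (422, 443)] 13.77
1 [(115, 118), (314, 321), (331, 346), (361, 371), (380, 398), (415, 443)] 14.32
```

View pics/w5.png

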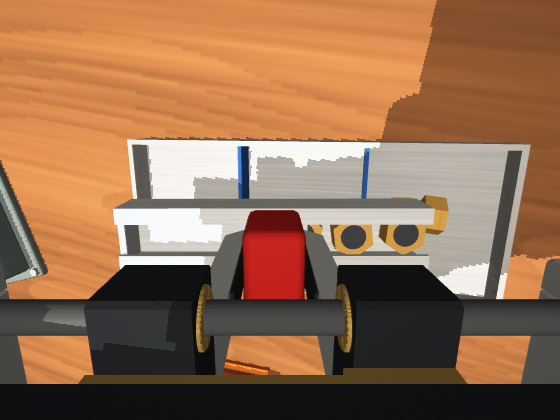

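The pattern has shifted by one full pitch: nuts 3 and 2 are now at x ≈ 403 and 353 and nut 1 is near 310, so nut 4 has gone too. I'll level off, lift and move to the middle bay, looking on the way.

```bash
python3 - <<'E'
from h import *
tilt(1,0,rate=.12,z=.09); tilt(0,0,rate=.15,z=.09)
p,d,_,_=wrist("w6"); print(brass(),observe()["clock"])
E
```

```text
[(115, 118), (314, 321), (331, 345), (361, 371), (380, 398), (414, 424)] 15.8
```

View pics/w6.png

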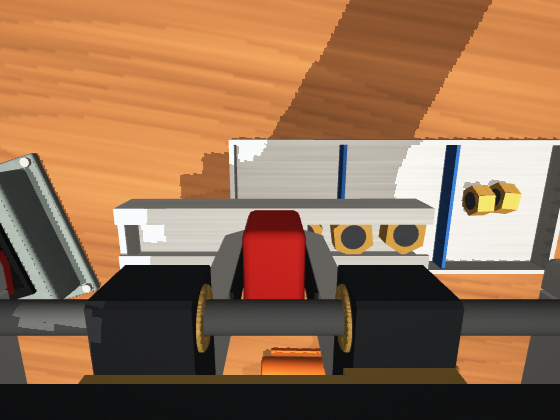

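Two nuts lie in the +y bay at (478,200) and (505,198), and three remain in the shaker at x ≈ 403, 353 and 310. Now the middle bay.

```bash
python3 - <<'E'
from h import *
tilt(0,14,rate=.12); print(brass())
shake(0,14,4); print(brass())
shake(0,14,2); print(brass())
for i in range(2): shake(0,14,1); print(brass(),observe()["clock"])
tilt(0,0,rate=.12,z=.09); print(brass("w7"))
E
```

```text
[(115, 118), (314, 321), (331, 345), (361, 372), (380, 398), (415, 424)]
[(115, 118), (328, 343), (359, 369), (377, 395), (409, 421), (441, 448)]
[(115, 118), (351, 368), (382, 394), (415, 419), (425, 466)]
[(115, 118), (363, 380), (396, 406), (415, 453)] 20.0667
[(115, 118), (374, 392), (409, 453)] 20.6167
[(115, 118), (375, 392), (409, 419)]
```

View pics/w7.png

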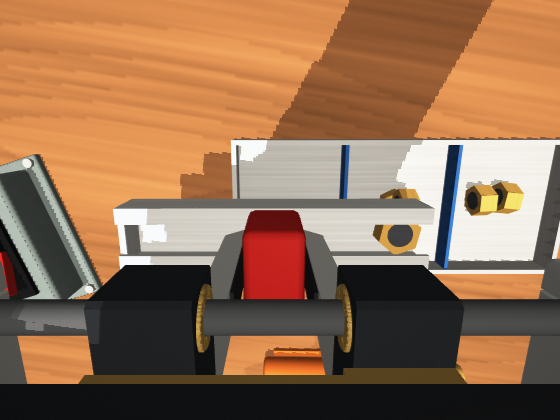

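One nut remains in the shaker at x ≈ 399, and brass shows in the middle bay at about (400,195). On to the last bay.

```bash
python3 - <<'E'
from h import *
tilt(-1,0,rate=.15,z=.1); tilt(-1,14,rate=.12); print(brass())
for i in range(7):
    shake(-1,14,1); b=brass(); print(b,observe()["clock"])
    if i>2 and not any(370<x[0]<425 for x in b): break
tilt(-1,0,rate=.12,z=.1); tilt(-1,0,rate=.15,z=.2,dy=.06); brass("w8")
print(observe()["clock"])
E
```

```text
[(374, 392), (408, 419)]
[(385, 404), (420, 431)] 23.1583
[(420, 448)] 23.7083
[(434, 443), (466, 472)] 24.2583
[(434, 443), (466, 472)] 24.8083
26.4083
```

View pics/w8.png

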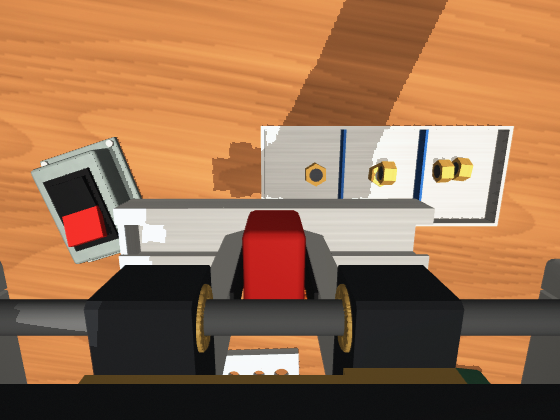

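The shaker is empty. There is one nut in the -y bay at (315,174), brass at (376–390,173) in the middle bay and two nuts at (443,170) and (462,167) in the +y bay. I'll move over the mat and measure the nuts in the top view.

```bash
python3 - <<'E'
from h import *
move_ptp([*SH,.15],tool(SY,0,-1).as_rotvec())
p,d=capture("top"); m=camera_model("top")
k=mask(p,(12,80,50),(34,255,255),(228,362,232,308))
Ti=np.linalg.inv(R.from_euler('z',TY).as_matrix())
ys,xs=np.where(k>0); z=d[ys,xs]
P=np.c_[(xs-m["cx"])/m["fx"]*z,(ys-m["cy"])/m["fy"]*z,z,np.ones(len(z))]@m["cam_to_world"].T
L=(P[:,:3]-[*TC,0])@Ti.T
n,l=cv2.connectedComponents(k)
for i in range(1,n):
    q=L[l[ys,xs]==i]
    if len(q)>5: print(len(q),"mean",q.mean(0).round(3),"min",q.min(0).round(3),"max",q.max(0).round(3))
cv2.imwrite("pics/t9.png",cv2.resize(p[225:315,220:370,::-1],None,fx=5,fy=5,interpolation=2))
print(observe()["clock"],observe()["eef_pos"])
E
```

```text
3659 mean [-0.    -0.001  0.006] min [-0.116 -0.176 -0.007] max [0.118 0.171 1.266]
67 mean [-0.002 -0.078  0.018] min [-0.014 -0.092  0.001] max [ 0.01  -0.067  0.025]
103 mean [-0.005  0.002  0.057] min [-0.05  -0.012  0.002] max [0.01  0.035 1.266]
66 mean [-0.008  0.073  0.044] min [-0.05   0.035  0.003] max [0.006 0.081 1.266]
65 mean [-0.009  0.095  0.024] min [-0.022  0.088  0.002] max [0.004 0.102 0.034]
28.3917 [0.56841223 0.36607596 0.15048875]
```

View pics/t9.png

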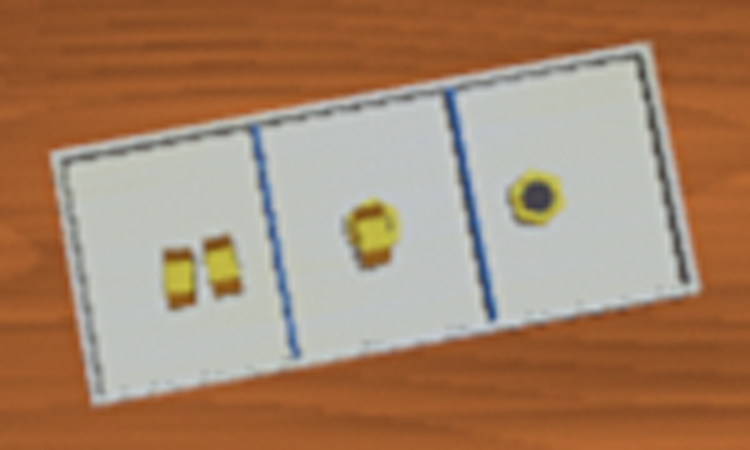

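All five nuts are in the bays: +y at tray y = 0.073 and 0.095, the middle at about 0.00 (one standing on a flat one), and -y at -0.078. I'll check the stacked pair's height, then put the shaker back.

```bash
python3 - <<'E'
from h import *
p,d=capture("top"); m=camera_model("top")
k=mask(p,(12,80,50),(34,255,255),(228,362,232,308)); ys,xs=np.where((k>0)&(d>0)); z=d[ys,xs]
P=(np.c_[(xs-m["cx"])/m["fx"]*z,(ys-m["cy"])/m["fy"]*z,z,np.ones(len(z))]@m["cam_to_world"].T)[:,:3]
L=(P-[*TC,0])@R.from_euler('z',TY).as_matrix()
s=(abs(L[:,0])<.03)&(abs(L[:,1])<.025); print("mid heights",np.percentile(L[s,2],[50,80,95,100]).round(3))
line_to([*SH,.055],rate=.12)
print(line_to([*SH,.0455],rate=.02,f_stop=4),observe()["eef_pos"],observe()["ft_force"].round(1))
wait(.2); set_gripper(.094); wait(.2)
o=observe();print(o["clock"],o["finger_force"],o["grip_width"])
line_to([*SH,.2],rate=.12)
p,*_=wrist(); _,_,m2,T=wrist()
print(rect(big(mask(p,(0,180,90),(4,255,255))),.076,m2,T),observe()["clock"])
k=mask(p,(0,0,90),(180,70,255)); print(brass("w10"))
E
```

```text
mid heights [0.038 0.042 0.045 0.048]
True [0.56757257 0.36769466 0.04685792] [-0.7 -0.3  7. ]
31.3083 0.0 0.09431156007523267
(array([0.56611755, 0.36402237]), [0.028, 0.0432], np.float32(67.93079)) 32.8417
[(115, 165), (193, 355), (370, 499)]
```

View pics/w10.png

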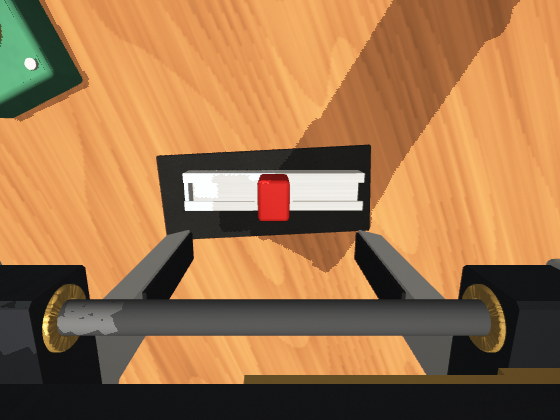

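The shaker is standing empty on its mat, with the red block at (273,198), released. Next is the rocker.

```bash
cat > c.py <<'E'
from h import *
def redz():
    p,d=capture("top"); m=camera_model("top"); c=mask(p,(0,150,70),(6,255,255),(415,455,195,245))
    ys,xs=np.where((c>0)&(d>0)); z=d[ys,xs]
    P=(np.c_[(xs-m["cx"])/m["fx"]*z,(ys-m["cy"])/m["fy"]*z,z,np.ones(len(z))]@m["cam_to_world"].T)[:,:3]
    u=(P[:,:2]-[.5425,-.3606])@[np.cos(.46),np.sin(.46)]; a=np.median(P[:,2])
    return len(z),P.mean(0).round(4),np.polyfit(u,P[:,2],1).round(3)
print("before",redz())
X,Yy=.565,-.3505
set_gripper(0)
o=[R.from_matrix(np.c_[[s*np.cos(.46),s*np.sin(.46),0],[s*np.sin(.46),-s*np.cos(.46),0],[0,0,-1]]).as_rotvec() for s in(1,-1)]
now=observe()["joint_positions"]
c=[(abs(q-now).max(),r) for r in o if (q:=ik([X,Yy,.2],r)) is not None]; r=min(c,key=lambda t:t[0])[1]
move_ptp([X,Yy,.2],r); line_to([X,Yy,.085],rate=.12)
hit=line_to([X,Yy,.0585],rate=.03,f_stop=15); s=observe(); print(hit,s["eef_pos"],s["ft_force"].round(1))
wait(.2); line_to([X,Yy,.2],rate=.12)
move_ptp([.45,-.15,.3],r)
print("after",redz(),observe()["clock"])
E
python3 c.py
```

```text
before (289, array([ 0.5582, -0.3564,  0.0588]), array([0.336, 0.053]))
True [ 0.56521446 -0.35039021  0.06122972] [-2.2  2.  10.4]
  return _methods._mean(a, axis=axis, dtype=dtype,
  ret = ret.dtype.type(ret / rcount)
c.py:7: RuntimeWarning: Mean of empty slice.
  return len(z),P.mean(0).round(4),np.polyfit(u,P[:,2],1).round(3)
  ret = um.true_divide(
Traceback (most recent call last):
  File "c.py", line 18, in <module>
    print("after",redz(),observe()["clock"])
                  ~~~~^^
  File "c.py", line 7, in redz
    return len(z),P.mean(0).round(4),np.polyfit(u,P[:,2],1).round(3)
                                     ~~~~~~~~~~^^^^^^^^^^^^
TypeError: expected non-empty vector for x
```

The fingertips reached z = 0.053 against the stop, as expected. The arm is hiding the switch from the top camera, so I'll move clear and check everything.

```bash
sed '/^print("before"/,$d' c.py > d.py; cat >> d.py <<'E'
move_ptp([.45,.15,.35],observe()["orientation"])
print(redz(),observe()["clock"])
p,d=capture("side"); m=camera_model("side")
k=mask(p,(12,110,60),(34,255,255),(308,378,165,265)); n,l,st,c=cv2.connectedComponentsWithStats(k)
for i in range(1,n):
    if st[i,4]>15: print(st[i],((plane(c[i],.018,m)[0]-[*TC,.018])@R.from_euler('z',TY).as_matrix()).round(3))
p,d=capture("top");m=camera_model("top"); k=mask(p,(0,180,90),(4,255,255),(90,160,180,260))
print("block",rect(big(k),.076,m) if k.any() else None)
E
python3 d.py
```

```text
(293, array([ 0.5598, -0.3557,  0.0532]), array([-0.012,  0.053])) 42.5333
[308 165  25 100 563] [0.07  0.036 0.   ]
[336 165  16   1  16] [-0.021 -0.161  0.   ]
[353 165  25  89 822] [-0.076 -0.052  0.   ]
[334 185   9   8  45] [ 0.001 -0.071  0.   ]
[336 201  13  16 122] [-0.002 -0.006  0.   ]
[341 230  14  18 162] [-0.005  0.08   0.   ]
block None
```

```bash
python3 -c "
from bench import *
print(close_job())"
```

```text
the job is handed in; nothing more can be done
None
```

I handed the job in at about 43 s; the result was not reported back. The five nuts lie 2/2/1 across the three bays (one of the middle pair stands on the other), the empty shaker is released on its mat, and the rocker was then pressed down to its stop.

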